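# Load a turning blank through the spring gate of an infeed magazine

### The job

Load the pale square-section blank into the copying lathe's infeed magazine: lay it lengthwise in the low-railed lane in front of the orange spring flap, then push it along the lane and through the flap until it is wholly inside and the flap has swung fully shut behind it. Do not lift it over the flap, and leave the red-brown blank that lies near it where it is.

Things in the scene. Friction and masses are not known exactly. Their poses are not given: they have to be found in the camera images.
- pale_blank: The workpiece: whitish squared wooden turning blank lying on the bench, 100 x 34 x 34 mm, 0.1 to 0.2 kg. Origin: centre of its underside; x along its 100 mm length, z up. A flat tan blank (85 x 45 x 22 mm) and a red-brown one lie near it; their order varies. The bowl shelf over the back of the bench (from x = 0.635 m back, underside 0.505 m up) is solid: keep the wrist clear of it.
- magazine: Fixed dark tray, green rails, open above. Origin on the bench, mid-lane under the flap; +y = feed, z up; yaw within 0.3 rad of world. Level floor 8 mm above the bench. Lane y -0.155 to 0: open outer end, rails at x = -26 and +26 mm, 8 mm above the floor. Inside y 0 to 0.200 (end stop): walls at x = -26 and +38 mm, 24 mm above the floor. Hinge pin at x = +33 mm, 12 mm wide, 55 mm high.
- gate (a joint): Orange flap upright across the lane, 56 x 4 mm, top 50 mm above bench, nothing over it: fingers may follow the blank through from above. 0 rad = shut; pushed to +y it swings in about the hinge pin, up to 1.57. A spring of 0.02 (shut) to 0.07 N m (open) shuts it once free. Its tip sweeps 59 mm, so it shuts only when the blank's rear is some 60 mm past it.
- red_blank: Bystander: red-brown squared turning blank, 130 x 38 x 38 mm, lying on the bench. Origin: centre of its underside, x along its length.

How it is judged:
By the outcome, as a careful person would: the job done as asked, in the order asked, and still so for the second after the job is handed in, with the robot touching nothing.
It also fails if it takes over 54 s, if anything falls off the work surface, if the arm or the gripper's body presses on something with over 40 N, if the wrist force passes 120 N, or if a joint passes its speed limit or range.

### The arm

A 6-joint arm with a two-finger parallel gripper is mounted at the origin on a cart in front of the work surface, level with it; the furniture and walls round the work are solid. World frame = base frame: x ahead of the robot, y to its left, z up, the work surface at z = 0. Lengths are in m, angles in degrees, forces in N, time in s.
With the tool pointing down it reaches from about 0.35 to 0.875 m from the base axis. Payload 15.5 kg.
Tool frame: the origin (TCP) lies on the centre line of the jaws, within the pads' length; the fingertips stand env.tips_ahead ahead of it and the grasp point (between the pads) lies 3 mm ahead of it (env.tips_ahead is the distance from the TCP to the fingertips, in m); z points along the fingers, y is the line along which they close (so a half turn about z gives the same grasp; the last joint's range is limited). The gripper opens to 85 mm and grips with 20 to 120 N. Pads are 22 mm wide; open, the fingers measure 114 mm over their backs; the gripper's body (76 mm by 85 mm) begins 54 mm behind the grasp point. The pads swing forward as they close: fully open they stand 13 mm farther back than shut.
Start: joints at [70.617, 28.281, 77.091, -0, 74.628, -5.472], TCP at [0.15, 0.607, 0.253] pointing down, gripper open.
Joint ranges: [-166.48, 166.48], [-47.26, 123.95], [12.59, 153.08], [-70.14, 250.14], [6.76, 159.57], [-176.63, 176.63]. Speed limits (degrees/s): [108.29, 108.29, 147.25, 172.46, 172.46, 172.46].

### API

Orientations are given as [roll, pitch, yaw] about the fixed x, y, z axes, in that order (R = Rz(yaw) Ry(pitch) Rx(roll)).
In Python, from bench import get_state, camera, camera_model, order, env gives the robot as it stands.
- The arm moves only by the tool servo_tool, never from a script. Its argument "increments" is a list that holds one entry, the list of rows, each a list of 4 numbers: the shift along the tool's x, y, z in mm, then the turn about the tool's z in rad. A call has 1 to 20 rows; each row is the pose to reach, as a shift and turn from the pose commanded when the call began, along the tool's axes at that moment; what a row does not reach only later rows make up. A row lasts 1/10 s, in which the tool goes at most 50 mm and 8.59 degrees, less where a joint would pass 70% of its speed; a pose out of reach is approached as far as the arm can. A call with a gripper value outside its range is refused whole. "gripper" is the opening in per cent of the stroke, from 0 (shut) to 100 (fully open), set as the call begins (left out, the last holds). The fingers move at their own pace and stop on an object; "grip_force" is the grip in N (left out, the last holds). Time passes only in rows, so rows that repeat a pose let the fingers close. It gives the time, the measured TCP pose, the force, the opening and the grip force at its end, in the units of the state.
- get_state(): the state, without advancing time (a new reading comes with each control period).
- camera(name): name is "scene" or "top"; returns the picture (384x512x3 uint8, red, green, blue); there is no depth.
- camera_model(name): a dict with "camera_matrix" (3x3 intrinsics, pixels), "cam_to_world" (4x4, takes a point from camera to world coordinates). Camera axes: x right, y up, looking along -z (the intrinsics and any distortion apply to the point x, -y, -z); pixel columns grow to the right and rows downward; lengths in m; the calibration is good to about 2 mm. A picture is of the moment at which its call begins. camera_model takes no time and is no camera call.
- order.close_job(): hands the job in; it is judged then, once.
The state is a dict: "time": time; "qpos": joint angles; "qvel": joint speeds; "joint_torque": joint torques, N m; "ee_pos": TCP position; "orientation": TCP orientation; "wrist_force": force on the tool from outside, world axes, zero at the start; "torque": the same for the moment, N m; "grip_width": finger opening in m; "grip_force": force on a finger pad.
Only numpy, scipy, OpenCV 4.12 (cv2) and the standard library are available. Lean on these libraries where they do the work, as an engineer would, in place of code of your own. Each camera call takes 0.05 s, during which the arm holds its last target. There are 200 camera calls.

## Working session

There is one attempt and no reset: what is moved stays moved. The work goes in short steps, Python scripts to look and compute and a tool call to move; the robot and the scene stay as the last step left them, time stands still between calls to the robot, and variables do not carry over. Pictures are saved under pics/ and viewed, at most 10 in all, crops included, and the job is handed in when it is done.

Besides the shell and the picture viewer there is one more tool, called after "Emit:" as name(argument=value, ...) on one line, values as JSON. servo_tool: Moves the arm, as the interface text tells. Its arguments: {"type":"object","properties":{"increments":{"type":"array"},"gripper":{"type":"number"},"grip_force":{"type":"number"}},"required":["increments"]}

```bash
mkdir -p pics; python3 - <<'E'
from bench import *
import cv2,numpy as np
np.set_printoptions(suppress=True,precision=4)
for n in("top","scene"):
    cv2.imwrite(f"pics/{n}0.png",camera(n)[:,:,::-1]); m=camera_model(n); print(n,m)
print(get_state(),env.tips_ahead)
E
```

```text
top {'camera_matrix': array([[370.2491,   0.    , 256.2819],
       [  0.    , 370.2491, 191.2382],
       [  0.    ,   0.    ,   1.    ]]), 'cam_to_world': array([[ 0.0201,  0.9836, -0.1792,  0.3262],
       [-0.9993,  0.0141, -0.035 , -0.0615],
       [-0.0319,  0.1798,  0.9832,  0.8724],
       [ 0.    ,  0.    ,  0.    ,  1.    ]])}
scene {'camera_matrix': array([[397.7453,   0.    , 260.034 ],
       [  0.    , 397.7453, 193.8719],
       [  0.    ,   0.    ,   1.    ]]), 'cam_to_world': array([[ 0.8759,  0.2655, -0.4029,  0.098 ],
       [-0.4823,  0.4572, -0.7472, -0.8081],
       [-0.0142,  0.8488,  0.5285,  0.5917],
       [ 0.    ,  0.    ,  0.    ,  1.    ]])}
{'time': 0.1, 'qpos': array([70.6189, 28.3118, 77.1234,  0.    , 74.6302, -5.4706]), 'qvel': array([ 0.0596, -0.0464, -0.0503, -0.0116, -0.0509, -0.04  ]), 'joint_torque': array([  0.0023, -88.358 , -38.4563,  -0.0003,   0.0053,   0.    ]), 'ee_pos': array([0.1501, 0.6064, 0.2528]), 'orientation': array([-179.9349,   -0.0063,  166.0895]), 'wrist_force': array([-0.5279, -0.5098, -0.2848]), 'torque': array([-0.0281, -0.0977,  0.0167]), 'grip_force': 0.0, 'grip_width': 0.08532911666735436} 0.022
```

View pics/top0.png

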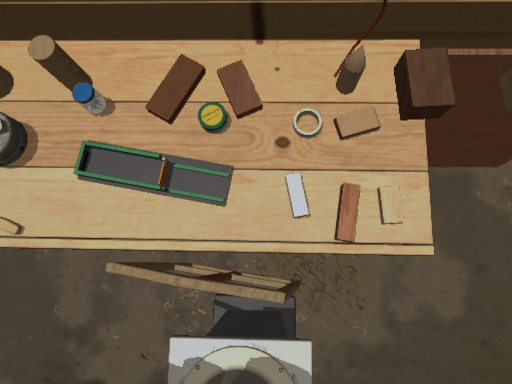

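View pics/scene0.png

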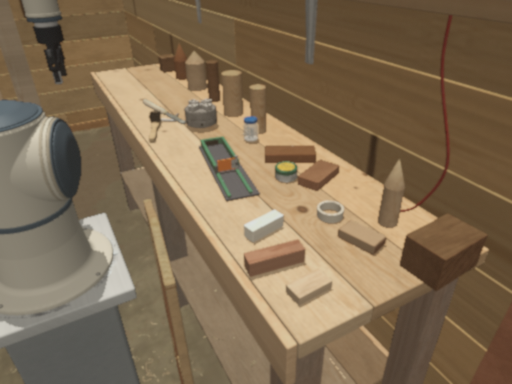

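The top view shows the white pale blank at about (297,195), red at (348,212), tan at (390,205), and the magazine from (78,160) to (230,185) with its flap at (163,173). The lane's open end is to the right.

```bash
cat > h.py <<'E'
import cv2,numpy as np
from bench import *
np.set_printoptions(suppress=True,precision=4)
def ray(n,uv,z):
    m=camera_model(n);K=m["camera_matrix"];T=m["cam_to_world"]
    uv=np.atleast_2d(uv).astype(float)
    d=np.c_[(uv[:,0]-K[0,2])/K[0,0],-(uv[:,1]-K[1,2])/K[1,1],-np.ones(len(uv))]@T[:3,:3].T
    o=T[:3,3];return o+d*((z-o[2])/d[:,2])[:,None]
def proj(n,P):
    m=camera_model(n);K=m["camera_matrix"];T=m["cam_to_world"]
    c=(np.atleast_2d(P)-T[:3,3])@T[:3,:3]
    return np.c_[K[0,0]*c[:,0]/-c[:,2]+K[0,2],-K[1,1]*c[:,1]/-c[:,2]+K[1,2]]
def frame(p,yaw,L):
    c,s=np.cos(yaw),np.sin(yaw);L=np.atleast_2d(L).astype(float)
    return np.c_[p[0]+c*L[:,0]-s*L[:,1],p[1]+s*L[:,0]+c*L[:,1],L[:,2]]
E
python3 - <<'E'
from h import *
im=cv2.imread("pics/top0.png");hsv=cv2.cvtColor(im,cv2.COLOR_BGR2HSV)
w=((hsv[:,:,1]<60)&(hsv[:,:,2]>140)).astype(np.uint8);w[:,:270]=0;w[:,325:]=0;w[:165]=0;w[225:]=0
c=max(cv2.findContours(w,0,1)[0],key=cv2.contourArea)
r=cv2.minAreaRect(c);b=cv2.boxPoints(r);print("white",r,b)
P=ray("top",b,.034);print(P,P.mean(0))
g=((hsv[:,:,0]>60)&(hsv[:,:,0]<95)&(hsv[:,:,1]>90)).astype(np.uint8);g[:,:60]=0;g[:,240:]=0;g[:135]=0;g[210:]=0;g[:136,190:]=0
o=((hsv[:,:,0]<16)&(hsv[:,:,1]>180)).astype(np.uint8);o[:,:150]=0;o[:,175:]=0;o[:150]=0;o[195:]=0
print("orange",np.argwhere(o).mean(0)[::-1],o.sum())
print("green",g.sum(),cv2.minAreaRect(np.argwhere(g)[:,::-1].astype(np.float32)))
big=cv2.resize(im[125:225,60:260],None,fx=4,fy=4,interpolation=cv2.INTER_CUBIC)
b2=cv2.resize(im[165:250,275:415],None,fx=4,fy=4,interpolation=cv2.INTER_CUBIC)
# initial magazine guess
a=ray("top",[[163,173]],.05)[0];print("flap",a)
cv2.imwrite("pics/mag.png",big)
E
```

```text
white ((296.6588134765625, 193.96470642089844), (43.603023529052734, 14.9682035446167), 77.47119140625) [[284.6235 174.3059]
 [299.2353 171.0588]
 [308.6941 213.6235]
 [294.0823 216.8706]]
[[ 0.5198 -0.0966  0.034 ]
 [ 0.528  -0.1303  0.034 ]
 [ 0.4291 -0.1516  0.034 ]
 [ 0.4212 -0.1186  0.034 ]] [ 0.4745 -0.1243  0.034 ]
orange [162.7347 175.398 ] 98
green 1247 ((151.5557861328125, 170.51889038085938), (152.3076934814453, 35.10691833496094), 10.56101131439209)
flap [0.5156 0.1831 0.05  ]
```

View pics/mag.png

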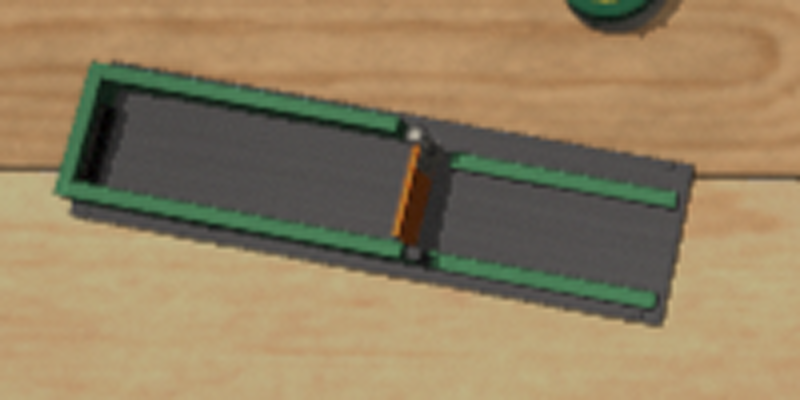

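The magazine crop shows: hinge pin top at (415,133), flap from (418,148) to (400,237), lane rails (455,160)-(678,200) and (432,260)-(657,299), and the outer end on the right.

```bash
python3 - <<'E'
from h import *
f=lambda p:np.array(p,float)/4+[60,125]-.375
W=lambda p,z:ray("top",f(p),z)
A=W([[455,160],[678,200],[432,260],[657,299]],.016);B=W([[110,75],[398,126],[65,190],[398,250]],.032);H=W([[415,133]],.055);F=W([[418,148],[400,237]],.05)
for n,X in(("rails",A),("walls",B),("pin",H),("flap",F)):print(n,X)
for X in(A[1]-A[0],A[3]-A[2],B[1]-B[0],B[3]-B[2]):print(np.degrees(np.arctan2(X[0],-X[1])))
from scipy.optimize import least_squares
# unknown x,y,yaw,rail width offset t: rail centers at +-(26+t), walls -26-t, 38+t
def res(q):
    c,s=np.cos(q[2]),np.sin(q[2]);R=np.array([[c,s],[-s,c]])
    l=lambda X:(X[:,:2]-q[:2])@R.T
    a,b,h,fl=l(A),l(B),l(H),l(F);t=q[3]
    return np.r_[a[:,0]-[26+t,26+t,-26-t,-26-t],a[[1,3],1]+.0*0,0,0][:4].tolist() and np.r_[a[:,0]*1e3-np.array([26+t,26+t,-26-t,-26-t]),b[:,0]*1e3-np.array([38+t,38+t,-26-t,-26-t]),h[0]*1e3-[33,0],fl[:,1].mean()*1e3, a[[1,3],1]*1e3+155]
r=least_squares(res,[.51,.18,0,2]);print(r.x,np.degrees(r.x[2]),r.fun.round(1))
E
```

```text
rails [[0.5444 0.1695 0.016 ]
 [0.5215 0.0344 0.016 ]
 [0.4832 0.1795 0.016 ]
 [0.4618 0.0447 0.016 ]]
walls [[0.5904 0.377  0.032 ]
 [0.5607 0.2004 0.032 ]
 [0.5193 0.3968 0.032 ]
 [0.4859 0.1954 0.032 ]]
pin [[0.5502 0.1831 0.055 ]]
flap [[0.5426 0.1823 0.05  ]
 [0.49   0.1892 0.05  ]]
-9.616447677561679
-9.026045730599845
-9.548663973100298
-9.412668212858598
[ 0.5164  0.1899 -0.1633  4.6242] -9.354552777892104 [ 0.3 -0.3 -0.5  0.3 -0.1 -0.7 -0.2 -0.4  1.4 -1.2 -4.1  2.4  2.9]
```

Emit:
servo_tool(increments=[[[-490,-631,0,-0.46],[-490,-631,0,-0.46],[-490,-631,0,-0.46],[-490,-631,0,-0.46],[-490,-631,0,-0.46],[-490,-631,0,-0.46],[-490,-631,0,-0.46],[-490,-631,0,-0.46],[-490,-631,0,-0.46],[-490,-631,0,-0.46],[-490,-631,0,-0.46],[-490,-631,0,-0.46],[-490,-631,0,-0.46],[-490,-631,0,-0.46],[-490,-631,50,-0.46],[-490,-631,93,-0.46],[-490,-631,93,-0.46],[-490,-631,93,-0.46],[-490,-631,93,-0.46],[-490,-631,93,-0.46]]], gripper=80)

```text
time: 2.1
ee_pos: [0.4741, -0.123, 0.1611]
orientation: [-180.0, 0.0, -167.5]
wrist_force: [0.3, 0.7, -0.9]
grip_width: 0.0681
grip_force: 0.0
```

```bash
cat >> h.py <<'E'
def inc(p,yaw):
    s=get_state();d=np.array(p)-s["ee_pos"];y=np.radians(s["orientation"][2])
    t=-(np.radians(yaw)-y);t=(t+np.pi)%(2*np.pi)-np.pi
    return np.r_[1e3*(np.cos(y)*d[0]+np.sin(y)*d[1]),1e3*(np.sin(y)*d[0]-np.cos(y)*d[1]),-1e3*d[2],t]
E
python3 - <<'E'
from h import *
s=get_state();print(s["time"],s["ee_pos"],s["orientation"],s["qpos"])
print(inc([.4745,-.1243,.034],192.4))
a=camera("top");b=camera("scene")
v=np.vstack([cv2.resize(a[150:240,250:430],(760,380)),]) ; s2=cv2.resize(b[170:320,200:400],(506,380))
cv2.imwrite("pics/close1.png",cv2.resize(np.hstack([v,s2]),(800,240))[:,:,::-1])
E
```

```text
2.1 [ 0.4741 -0.123   0.1611] [-179.9863    0.03   -167.53  ] [ -21.5384   24.6429  102.1549    0.0068   53.1696 -124.0125]
[ -0.0689  -1.3124 127.084    0.0012]
```

View pics/close1.png

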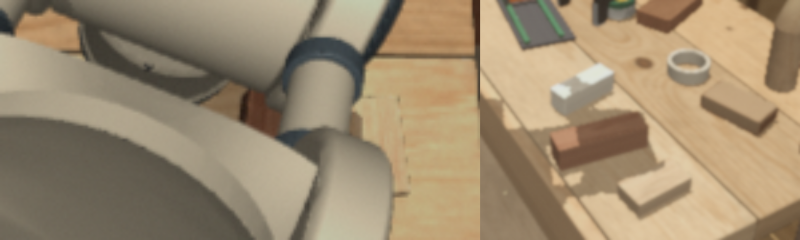

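The arm hides the top view. In the scene view the blank and red one are undisturbed, with a clear gap between them. Descending now.

Emit:
servo_tool(increments=[[[0,-1,40,0],[0,-1,80,0],[0,-1,105,0],[0,-1,120,0],[0,-1,127,0],[0,-1,127,0],[0,-1,127,0]]])

```text
time: 2.9
ee_pos: [0.4749, -0.1246, 0.0343]
orientation: [-180.0, 0.1, -167.5]
wrist_force: [-0.3, 0.9, 0.7]
grip_width: 0.0685
grip_force: 0.0
```

Emit:
servo_tool(increments=[[[0,0,0,0],[0,0,0,0],[0,0,0,0],[0,0,0,0],[0,0,0,0],[0,0,0,0],[0,0,0,0],[0,0,0,0]]], gripper=20, grip_force=40)

```text
time: 3.7
ee_pos: [0.4747, -0.1248, 0.0341]
orientation: [-180.0, 0.1, -167.6]
wrist_force: [-1.5, 0.8, 11.4]
grip_width: 0.0328
grip_force: 39.1
```

Emit:
servo_tool(increments=[[[0,0,-20,0],[0,0,-60,0],[0,0,-90,0],[0,0,-90,0],[0,0,-90,0]]])

```text
time: 4.2
ee_pos: [0.4746, -0.1247, 0.1238]
orientation: [-179.9, 0.1, -167.6]
wrist_force: [0.3, -1.1, -2.2]
grip_width: 0.0332
grip_force: 41.7
```

```bash
python3 - <<'E'
from h import *
q=(.5164,.1885);yaw=np.radians(-9.35)
P=frame(q,yaw,[[0,-.080,0]])[0];P[2]=.124;print(P,inc(P,260.65))
E
```

```text
[0.5034 0.1096 0.124 ] [-78.6177 222.5568  -0.2243  -1.1904]
```

Emit:
servo_tool(increments=[[[-79,223,0,-1.19],[-79,223,0,-1.19],[-79,223,0,-1.19],[-79,223,0,-1.19],[-79,223,0,-1.19],[-79,223,0,-1.19],[-79,223,0,-1.19],[-79,223,0,-1.19],[-79,223,0,-1.19],[-79,223,0,-1.19],[-79,223,0,-1.19],[-79,223,0,-1.19]]])

```text
time: 5.4
ee_pos: [0.5034, 0.1101, 0.1231]
orientation: [180.0, -0.0, -99.5]
wrist_force: [0.2, -0.7, -1.7]
grip_width: 0.0333
grip_force: 41.6
```

```bash
python3 - <<'E'
from h import *
s=get_state();print(s["ee_pos"],s["orientation"],s["grip_width"],s["qpos"])
print(inc([.5034,.1096,.045],260.65))
b=camera("scene");u=proj("scene",[.5034,.1096,.08])[0];print(u)
x,y=int(u[0]),int(u[1]);cv2.imwrite("pics/c2.png",cv2.resize(b[y-60:y+60,x-80:x+80],(800,600),interpolation=cv2.INTER_CUBIC)[:,:,::-1])
E
```

```text
[0.5034 0.1101 0.1231] [179.9782  -0.0043 -99.5096] 0.033277061149643426 [   5.6933   29.6707  100.6968    0.0021   49.6546 -164.7984]
[ 0.4789 -0.1007 78.0504 -0.0028]
[231.5082 160.8788]
```

View pics/c2.png

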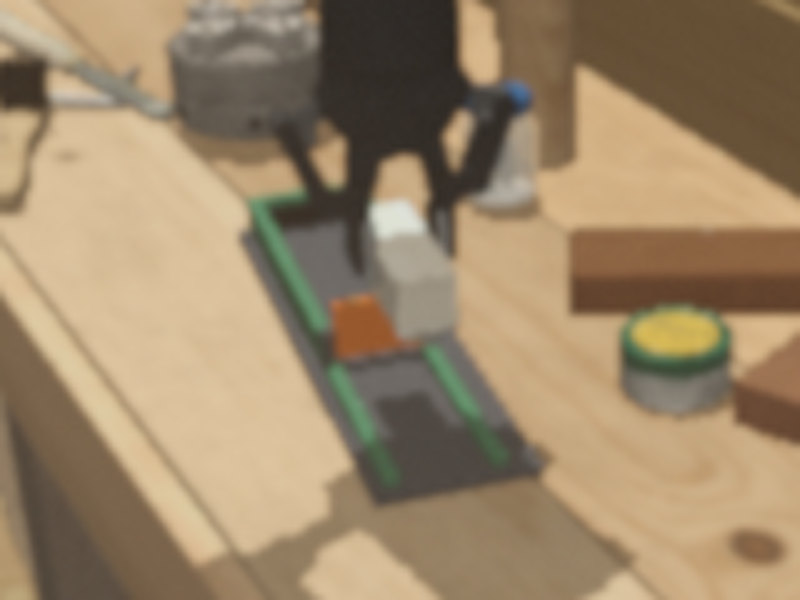

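The blank hangs held above the lane, aligned with the rails. The flap is at (365,325) of the crop, and the rail ends are at (388,475) and (500,455).

```bash
python3 - <<'E'
from h import *
print(proj("scene",frame((.5164,.1885),np.radians(-9.35),[[-.0306,-.155,.016],[.0306,-.155,.016]])),"seen",[228.6,195],[251,191])
E
```

```text
[[229.5307 195.4438]
 [250.8278 191.2717]] seen [228.6, 195] [251, 191]
```

Emit:
servo_tool(increments=[[[0,0,30,0],[0,0,55,0],[0,0,70,0],[0,0,78,0],[0,0,80,0],[0,0,81,0],[0,0,81,0]]])

```text
time: 6.15
ee_pos: [0.5039, 0.1102, 0.0429]
orientation: [-179.9, 0.0, -99.4]
wrist_force: [0.1, -0.3, -0.9]
grip_width: 0.0331
grip_force: 41.5
```

Emit:
servo_tool(increments=[[[0,0,1,0],[0,0,1,0],[0,0,1,0]]])

```text
time: 6.45
ee_pos: [0.5039, 0.1102, 0.0421]
orientation: [-179.9, 0.0, -99.4]
wrist_force: [-0.5, -1.0, 7.4]
grip_width: 0.0332
grip_force: 42.6
```

Emit:
servo_tool(increments=[[[0,0,0,0],[0,0,0,0],[0,0,0,0],[0,0,0,0],[0,0,0,0]]], gripper=65)

```text
time: 6.95
ee_pos: [0.5035, 0.1102, 0.0413]
orientation: [180.0, -0.0, -99.4]
wrist_force: [0.3, -0.1, -0.9]
grip_width: 0.0554
grip_force: 0.0
```

Emit:
servo_tool(increments=[[[0,0,-20,0],[0,0,-50,0],[0,0,-60,0],[40,0,-60,0],[80,0,-60,0],[80,0,-60,0],[80,0,-60,0]]])

```text
time: 7.65
ee_pos: [0.4903, 0.0306, 0.1011]
orientation: [180.0, 0.0, -99.5]
wrist_force: [0.3, 0.4, 0.1]
grip_width: 0.0556
grip_force: 0.0
```

Emit:
servo_tool(increments=[[[0,0,0,0],[0,0,0,0],[0,0,0,0],[0,0,0,0],[0,0,0,0],[0,0,0,0],[0,0,0,0]]], gripper=0)

```text
time: 8.35
ee_pos: [0.4905, 0.0313, 0.1013]
orientation: [-180.0, 0.0, -99.4]
wrist_force: [0.5, 0.1, -0.2]
grip_width: -0.0002
grip_force: 0.0
```

```bash
python3 - <<'E'
from h import *
s=get_state();print(s["time"],s["ee_pos"],s["orientation"],s["grip_width"])
P=frame((.5164,.1885),np.radians(-9.35),[[0,-.158,.038]])[0];print(P,inc(P,260.65))
b=camera("scene");u=[231,165]
x,y=u;cv2.imwrite("pics/c3.png",cv2.resize(b[y-60:y+60,x-80:x+80],(800,600),interpolation=cv2.INTER_CUBIC)[:,:,::-1])
E
```

```text
8.35 [0.4905 0.0313 0.1013] [-179.9987    0.0004  -99.3682] -0.00018431887895421594
[0.4907 0.0326 0.038 ] [-1.315  -0.0478 63.2877 -0.0003]
```

View pics/c3.png

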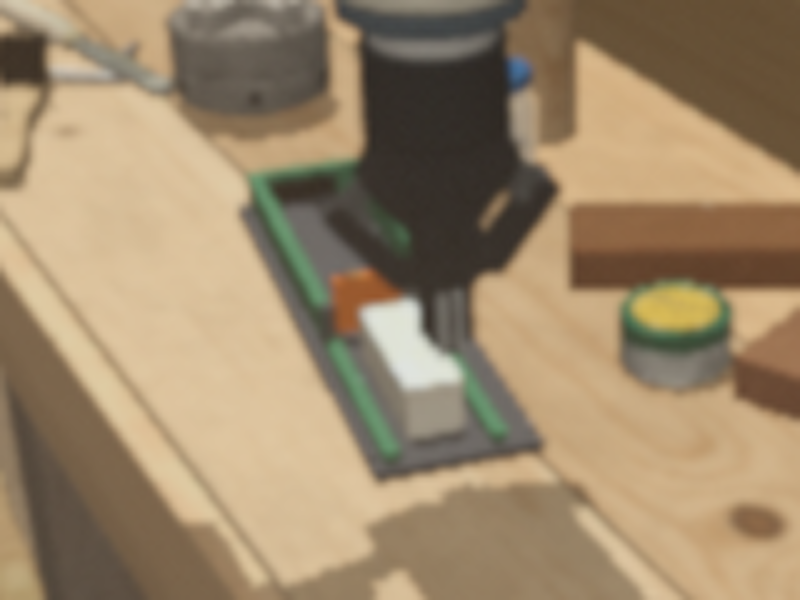

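The blank lies straight in the lane between the rails, clear of the shut flap. The closed fingers are above and behind its rear end. Lowering, then pushing.

Emit:
servo_tool(increments=[[[0,0,25,0],[0,0,45,0],[0,0,57,0],[0,0,61,0],[0,0,61,0]]])

```text
time: 8.9
ee_pos: [0.4904, 0.0312, 0.0401]
orientation: [180.0, -0.0, -99.4]
wrist_force: [0.7, 1.4, -0.9]
grip_width: -0.0001
grip_force: 0.0
```

Emit:
servo_tool(increments=[[[-5,0,0,0],[-10,0,0,0],[-15,0,0,0],[-20,0,0,0],[-25,0,0,0],[-30,0,0,0],[-36,0,0,0],[-42,0,0,0],[-48,0,0,0],[-54,0,0,0],[-60,0,0,0],[-66,0,0,0],[-72,0,0,0],[-78,0,0,0],[-84,0,0,0],[-90,0,0,0],[-95,0,0,0],[-100,0,0,0]]])

```text
time: 10.7
ee_pos: [0.5068, 0.1304, 0.0403]
orientation: [180.0, 0.0, -99.4]
wrist_force: [-0.6, -2.1, 0.6]
grip_width: -0.0002
grip_force: 1.0
```

```bash
python3 - <<'E'
from h import *
P=frame((.5164,.1885),np.radians(-9.35),[[0,.069,.040]])[0];print(P,inc(P,260.65),get_state()["ee_pos"])
a=cv2.resize(camera("scene")[105:225,151:271],(400,400));t=cv2.resize(camera("top")[125:225,60:260],(400,200));t=np.vstack([t,t*0])
cv2.imwrite("pics/c4.png",np.hstack([a,t])[:,:,::-1])
E
```

```text
[0.5276 0.2566 0.04  ] [-127.9095    0.0194    0.2581   -0.0004] [0.5068 0.1304 0.0403]
```

View pics/c4.png

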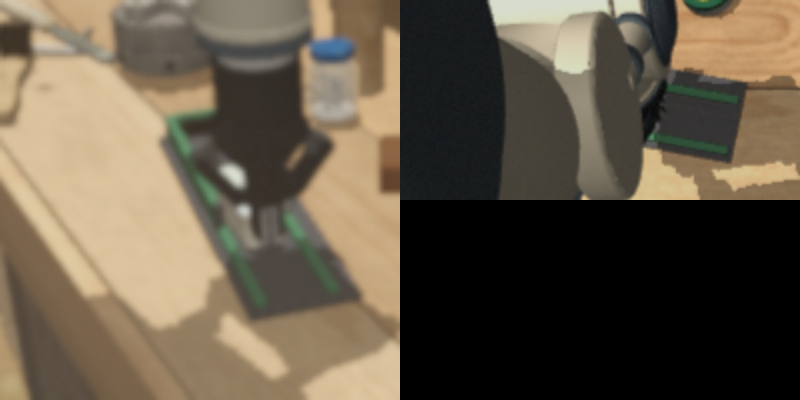

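The blank's rear is still square against the fingers and it is moving into the magazine. Forces are small, so I continue.

Emit:
servo_tool(increments=[[[-5,0,0,0],[-10,0,0,0],[-15,0,0,0],[-20,0,0,0],[-25,0,0,0],[-30,0,0,0],[-35,0,0,0],[-40,0,0,0],[-45,0,0,0],[-50,0,0,0],[-55,0,0,0],[-60,0,0,0]]])

```text
time: 12.0
ee_pos: [0.5165, 0.1895, 0.0403]
orientation: [180.0, -0.0, -99.4]
wrist_force: [-0.8, -1.4, 0.8]
grip_width: 0.0005
grip_force: 0.8
```

Emit:
servo_tool(increments=[[[-5,0,0,0],[-10,0,0,0],[-15,0,0,0],[-20,0,0,0],[-25,0,0,0],[-30,0,0,0],[-35,0,0,0],[-40,0,0,0],[-45,0,0,0],[-50,0,0,0],[-55,0,0,0],[-60,0,0,0],[-64,0,0,0],[-67,0,0,0],[-68,0,0,0],[-68,0,0,0]]])

```text
time: 13.6
ee_pos: [0.5277, 0.2564, 0.0403]
orientation: [-180.0, 0.0, -99.4]
wrist_force: [0.0, 0.1, -0.0]
grip_width: -0.0
grip_force: 0.0
```

```bash
python3 - <<'E'
from h import *
s=get_state();print(s["ee_pos"],s["wrist_force"],s["qpos"])
a=camera("scene")[105:205,161:261]
cv2.imwrite("pics/c5.png",cv2.resize(a,(600,600),interpolation=cv2.INTER_CUBIC)[:,:,::-1])
E
```

```text
[0.5277 0.2564 0.0403] [ 0.0229  0.0814 -0.0001] [  20.0772   41.0132   93.4234    0.003    45.545  -150.558 ]
```

View pics/c5.png

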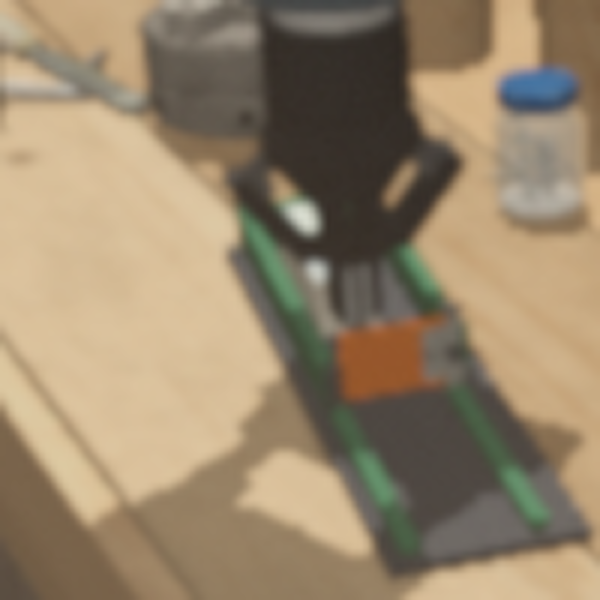

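The flap (390,355) already looks shut and the blank is ahead of the fingers. I'll lift straight out and move away to check.

Emit:
servo_tool(increments=[[[0,0,-15,0],[0,0,-45,0],[0,0,-90,0],[0,0,-130,0],[0,0,-150,0],[50,0,-150,0],[100,0,-150,0],[150,0,-150,0],[200,0,-150,0],[250,0,-150,0],[300,0,-150,0],[350,0,-150,0],[380,0,-150,0],[380,0,-150,0],[380,0,-150,0]]])

```text
time: 15.15
ee_pos: [0.4737, -0.0683, 0.1827]
orientation: [-179.6, -4.5, -102.7]
wrist_force: [0.0, 0.4, 0.4]
grip_width: -0.0003
grip_force: 0.0
```

```bash
python3 - <<'E'
from h import *
a=cv2.resize(camera("scene")[105:205,161:261],(400,400));t=cv2.resize(camera("top")[125:225,60:160],(400,400))
cv2.imwrite("pics/c6.png",np.hstack([a,t])[:,:,::-1]);print(get_state()["ee_pos"])
E
```

```text
[ 0.4738 -0.0682  0.1828]
```

View pics/c6.png

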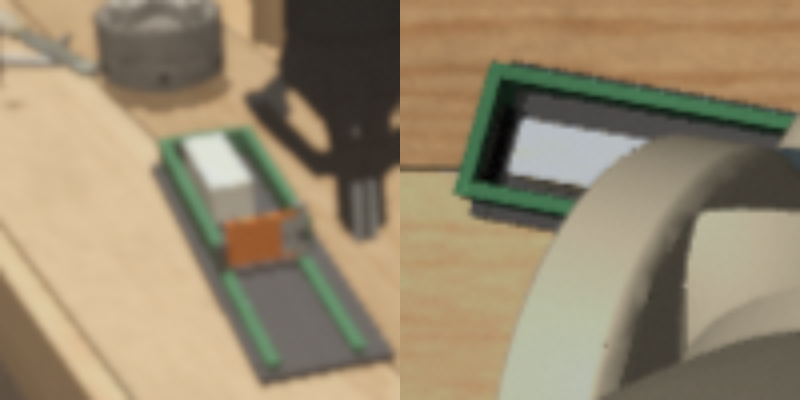

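Blank is inside, with its front near the end stop, and the flap is shut across the lane behind it. The wrist is close to its joint range, so I back off a little before handing in.

Emit:
servo_tool(increments=[[[-20,0,0,0],[-50,0,0,0.1],[-60,0,0,0.15],[-60,0,0,0.15],[-60,0,0,0.15]]])

```text
time: 15.75
ee_pos: [0.4868, -0.0098, 0.1782]
orientation: [-178.9, -4.4, -111.2]
wrist_force: [-0.8, 0.8, -0.5]
grip_width: -0.0
grip_force: 0.0
```

```bash
python3 - <<'E'
from h import *
s=get_state();print(s["qpos"],s["ee_pos"],abs(s["qvel"]).max());print(order.close_job())
E
```

```text
[  -5.2512   23.2752  101.0856   -5.4818   55.934  -161.0228] [ 0.4868 -0.0098  0.1782] 1.0732991947652812
the job is handed in; nothing more can be done
None
```

The pale blank is wholly inside the magazine with the flap shut behind it. It went in along the lane and through the flap, I never moved the red-brown blank, and the job was handed in at about 16 s.

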